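# Load the locating plate in the jig and lock it with the hex key

## Robot

A 6-joint arm with a two-finger parallel gripper is mounted at the origin on the work surface. World frame = base frame: x ahead of the robot, y to its left, z up, the work surface at z = 0. Lengths are in m, angles in degrees, forces in N, time in s.
With the tool pointing down it reaches from about 0.25 to 0.725 m from the base axis. Payload 9.7 kg.
Tool frame: the origin (TCP) lies at the very end of the fingers, on their centre line; the grasp point (between the pads) lies 19 mm behind it; z points along the fingers, y is the line along which they close (so a half turn about z gives the same grasp; the last joint's range is limited). The gripper opens to 85 mm and grips with 20 to 120 N. Pads are 22 mm wide; open, the fingers measure 114 mm over their backs; the gripper's body (76 mm by 85 mm) begins 54 mm behind the grasp point. The pads swing forward as they close: fully open they stand 13 mm farther back than shut.
Start: joints at [75.974, 4.979, 10.078, 95.1, 0, 90], TCP at [0.133, 0.534, 0.231] pointing down, gripper open.
Joint ranges: [-179.16, 179.16], [-48.56, 103.87], [-65.8, 70.77], [-126.05, 130.52], [-82.76, 87.17], [-180, 180]. Speed limits (degrees/s): [127.2, 127.2, 147.25, 180, 180, 180].

## Interface

Orientations are given as [roll, pitch, yaw] about the fixed x, y, z axes, in that order (R = Rz(yaw) Ry(pitch) Rx(roll)).
In Python, from workcell import bot, viewer, finder gives the robot as it stands. The module is installed in compiled form; this text tells all that it offers.
- The arm moves only by the shell command python3 -m inch 'ROWS' [FORCE]. ROWS is JSON, a list that holds one entry, the list of rows, each a list of 7 numbers: the opening in per cent of the stroke, from 0 (shut) to 100 (fully open), then the shift along the tool's x, y, z in mm, then the turn, a rotation vector about the tool's x, y, z in degrees. In form: [[[grip, tx, ty, tz, ax, ay, az], ...]]. A call has 1 to 8 rows; each row shifts and turns the commanded pose from where the row before left it, along the tool's axes as they then stand; what a row does not reach is not made up. A row lasts 1/8 s, in which the tool goes at most 62.5 mm and 10.7 degrees, less where a joint would pass 70% of its speed; a pose out of reach is approached as far as the arm can. A call with a gripper value outside its range is refused whole. The fingers move at their own pace and stop on an object; FORCE is the grip in N (left out, the last holds). Time passes only in rows, so rows that do not move let the fingers close. It gives the time, the measured TCP pose, the force, the opening and the grip force at its end, in the units of the state.
- bot.get_obs(): the state, without advancing time (a new reading comes with each control period).
- viewer.camera(name): name is "scene" or "top" or "wrist"; returns a dict with "pixels" (480x640x3 uint8, red, green, blue), "vfov" (degrees; the focal length in pixels is half the picture's height over the tangent of half this angle, whatever the lens; pixels are square), "cx", "cy" (the principal point, pixels), "R" (3x3) and "t" (3): a world point X has camera coordinates R X + t. Camera axes: x right, y down, z forward; pixel columns grow to the right and rows downward; lengths in m; the calibration is good to about 2 mm. A picture is of the moment at which its call begins. There is no depth.
- bot.job_done(): hands the job in; it is judged then, once.
Trained networks look in the newest picture that a camera, given by its name, has taken for a name from the list of things; names that differ only in an ending like _2 or _b are one class to them, and where a whole thing is asked for, a point or a joint stands for the part that bears it (a point fixed in the world has none). Each returns a list of dicts, best first, with "conf" (0 to 1); they miss things now and then, are a little off and sometimes report something else, mostly with a low value. They report only what shows in the picture. A call takes as long as a camera call. They do not tell look-alikes from the thing itself.
- finder.outline_of(camera, thing): "pixels" (480x640 bool, what is visible of it) and "extent" ([centre column, centre row, width, height] in pixels, round what is visible of it).
- finder.mark_of(camera, thing): "position" ([column, row] in pixels: a listed point, or the origin of a listed thing).
The state is a dict: "time": time; "q": joint angles; "qd": joint speeds; "joint_efforts": joint torques, N m; "ee_pos": TCP position; "tcp_rot": TCP orientation; "wrist_force": force on the tool from outside, world axes, zero at the start; "torque": the same for the moment, N m; "opening": finger opening in m; "grasp_force": force on a finger pad.
Only numpy, scipy, OpenCV 4.12 (cv2) and the standard library are available. Lean on these libraries where they do the work, as an engineer would, in place of code of your own. Each camera call takes 0.05 s, during which the arm holds its last target. There are 200 camera calls.

## Task

Push the yellow plate along the jig's feed deck, over the red lip, so that it drops flat into the pocket beyond. Then take the red T-handled hex key from its stand, fit it fully home in the hexagon socket hidden at the bottom of the clamp post's bore, and with the key (never by pushing the clamp itself) turn the clamp clockwise until it stops with its orange arm over the plate. Let go and leave the key standing in the socket.

Things in the scene. Friction and masses are not known exactly. Their poses are not given: they have to be found in the camera images.
- jig: Fixed black and silver jig, 280 x 180 x 20 mm. Origin on the work surface under the middle of the feed line; x is the push direction (roughly away from the robot), y left, z up. Silver feed deck: top 20 mm high, x -140 to -12 mm, between two black guide rails (inner faces at y +-37 mm, tops 28 mm high, x -135 to +10 mm). The clamp post stands at x 55, y 83 mm
- lip_mid (a point): Centre of the top of the red lip: 23 mm above the work surface, 5 mm ahead (jig's x) of the jig's origin. The lip is 10 mm long in x (jig x 0 to 10 mm) and 74 mm wide; a red ramp rises to it over the 12 mm before it, from the deck at 20 mm
- pocket_mid (a point): Where the plate's centre lies when flat in the middle of the pocket, 16 mm above the work surface. The pocket is open from above, 94 x 74 mm (jig x 10 to 104 mm, y +-37 mm), floor 12 mm high, far and side walls 20 mm high; the plate has 2 mm of play all round
- plate_mid (a point): Centre of the loose yellow plate, 90 (its x) x 70 (its y) x 8 mm, about 0.15 kg, lying on the feed deck between the rails with its x axis along the jig's. Flat in the pocket its top is level with the deck, 3 mm below the lip's top
- clamp (a joint): Turn of the swing clamp, rad: grows clockwise seen from above; starts near 0 (orange arm clear of the plate), stops hard at 1.2 (arm square over the plate). Turns stiffly (0.15 N m) and stays where left. Post 50 mm across; arm 20 mm wide, reaching 70 mm from the axis, 22 to 32 mm above the work surface
- post_mouth (a point): Centre of the top of the clamp post, 62 mm above the work surface, on the clamp's vertical axis. Going down: a conical lead-in (41 mm across, narrowing to 29 mm in 6 mm), a round bore 29 mm across, a shallow conical shoulder 18.5 to 20 mm down, then the hexagon socket 20 to 36 mm down, 25.6 mm across flats
- socket_floor (a point): Centre of the hexagon socket's floor, 36 mm below post_mouth. The socket turns with the clamp, but the direction of its flats differs each time and is not given: feel for it. The key enters within about 6 degrees either side of an alignment, recurring every 60 degrees; otherwise its tip rests about 19 to 21 mm below the mouth; once aligned it goes down some 15 mm more
- key_grip (a point): Centre of the red cross-bar of the loose T-handled hex key, where it is gripped: bar 100 mm along its x, 18 mm wide (y), 18 mm high. Below it a round neck 14 mm across, then a hexagon shank 24 mm across flats, 78 mm long; about 0.4 kg. It starts upright in a 40 mm deep hole in a fixed wooden stand 80 x 80 x 50 mm, key_grip 129 mm above the work surface
- key_tip (a point): Centre of the lower end of the key, 119 mm below key_grip along the key's axis
There are look-alikes about, which are no part of the job. Leave any blue or pink look-alike of the part that bears plate_mid alone.

How it is judged (in metres and radians):
On the way, in this order (a step that is already met when the one before it is completed fails the run):
1. the plate lies flat in the pocket, with the clamp still open (distance between plate_mid and pocket_mid below 0.005 m and angle between plate_mid's own z axis and vertical below 0.05 rad and value of joint clamp below 0.6 rad), for 0.2 s.
2. the key is fully home in the socket, with the clamp still open (distance between key_tip and socket_floor below 0.005 m and value of joint clamp below 0.6 rad), for 0.1 s.
At the end, for the whole second after the job is handed in: The plate lies flat in the pocket (centre within 5 mm of pocket_mid, tilt under 0.05 rad), the clamp is turned to its stop (joint above 1.05 rad), and the released key stands upright fully home in the socket (tip within 5 mm of the socket floor, tilt under 0.15 rad) (distance between plate_mid and pocket_mid below 0.005 m and angle between plate_mid's own z axis and vertical below 0.05 rad and value of joint clamp above 1.05 rad and distance between key_tip and socket_floor below 0.005 m and angle between key_grip's own z axis and vertical below 0.15 rad); the robot touches nothing.
It fails at once if the clamp is pushed by the robot itself instead of being turned with the key (more than 3 N) (contact force between any of the fingers, the arm and clamp above 3 N).
It also fails if it takes over 72 s, if anything falls off the work surface, if the arm or the gripper's body presses on something with over 40 N, if the wrist force passes 120 N, or if a joint passes its speed limit or range.

## Working session

There is one attempt and no reset: what is moved stays moved. The work goes in short steps, Python scripts to look and compute and a shell command to move; the robot and the scene stay as the last step left them, time stands still between calls to the robot, and variables do not carry over. Pictures are saved under pics/ and viewed, at most 11 in all, crops included, and the job is handed in when it is done.

```bash
mkdir -p pics
cat > h.py <<'E'
import numpy as np, cv2
from workcell import bot, viewer, finder
def cam(n):
    c=viewer.camera(n); c['f']=240/np.tan(np.radians(c['vfov'])/2); return c
def proj(c,X):
    p=np.asarray(c['R'])@np.asarray(X)+np.asarray(c['t']); return [c['f']*p[0]/p[2]+c['cx'],c['f']*p[1]/p[2]+c['cy']]
def ray(c,uv,z):
    R=np.asarray(c['R']);t=np.asarray(c['t']); o=-R.T@t
    d=R.T@np.array([(uv[0]-c['cx'])/c['f'],(uv[1]-c['cy'])/c['f'],1]); return o+d*(z-o[2])/d[2]
def save(c,n): cv2.imwrite('pics/'+n,c['pixels'][:,:,::-1])
E
python3 - <<'E'
from h import *
np.set_printoptions(precision=4,suppress=True)
o=bot.get_obs();print(o['ee_pos'],o['tcp_rot'],o['opening'],o['time'])
H=dict(jig=0,lip_mid=.023,pocket_mid=.016,plate_mid=.024,post_mouth=.062,key_grip=.129)
ims=[]
for n in('top','scene'):
    c=cam(n);ims.append(c['pixels']);print(n,c['vfov'],c['cx'],c['cy'],-np.asarray(c['R']).T@c['t'])
    for k,z in H.items():
        for m in finder.mark_of(n,k):print(n,k,np.round(m['position'],1),round(m['conf'],2),ray(c,m['position'],z))
for n,i in zip(('top','scene'),ims):cv2.imwrite(f'pics/{n}0.png',i[:,:,::-1])
E
```

```text
[0.1332 0.5334 0.2306] [-179.9225   -0.001   165.9761] 0.0855766024055949 0.0
top 42.819415770625014 322.30023875290055 241.19442555035894 [0.2275 0.0097 1.4118]
top jig [377.9 211.9] 0.9 [ 0.569  -0.1067  0.    ]
top lip_mid [374.9 202. ] 0.93 [ 0.5874 -0.0986  0.023 ]
top pocket_mid [370.3 183.9] 0.82 [ 0.6335 -0.0899  0.016 ]
top plate_mid [467.1 165.7] 0.97 [ 0.6704 -0.3187  0.024 ]
top plate_mid [407.6 322.8] 0.67 [ 0.3057 -0.1622  0.024 ]
top plate_mid [458.1 234.6] 0.63 [ 0.5053 -0.2875  0.024 ]
top plate_mid [381.6 235.7] 0.57 [ 0.5065 -0.1112  0.024 ]
top post_mouth [337.5 187.7] 0.63 [ 0.6128 -0.0115  0.062 ]
top key_grip [200.  229.1] 0.9 [0.5083 0.2872 0.129 ]
scene 52.73241673723978 313.5883742371597 237.40593675102664 [0.7311 0.4693 0.9754]
scene jig [270.1 246. ] 0.87 [ 0.5828 -0.1004  0.    ]
scene lip_mid [269.1 242.1] 0.64 [ 0.5843 -0.0976  0.023 ]
scene pocket_mid [248.1 252.5] 0.83 [ 0.6372 -0.0975  0.016 ]
scene pocket_mid [392.5 359.3] 0.69 [0.4685 0.2617 0.016 ]
scene plate_mid [199.  190.8] 0.94 [ 0.6815 -0.3095  0.024 ]
scene plate_mid [297.5 226.2] 0.91 [ 0.5076 -0.1075  0.024 ]
scene plate_mid [267.5 179.4] 0.75 [ 0.5163 -0.267   0.024 ]
scene plate_mid [359.  183.4] 0.6 [ 0.3182 -0.1545  0.024 ]
scene post_mouth [273.2 269.4] 0.56 [ 0.6091 -0.008   0.062 ]
scene key_grip [392.8 358.4] 0.59 [0.4981 0.285  0.129 ]
```

View pics/top0.png

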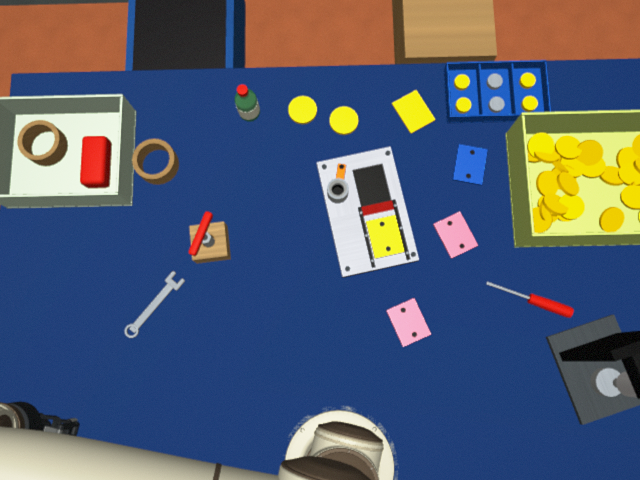

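Run:
```python
import cv2,numpy as np
i=cv2.imread('pics/top0.png')[130:290,310:430];j=cv2.imread('pics/scene0.png')[170:330,200:340]
k=cv2.imread('pics/top0.png')
a=cv2.resize(i,None,fx=3,fy=3,interpolation=cv2.INTER_CUBIC);b=cv2.resize(j,None,fx=3,fy=3,interpolation=cv2.INTER_CUBIC)
cv2.imwrite('pics/crop0.png',np.hstack([a,b]))
```

```text
(no output)
```

View pics/crop0.png

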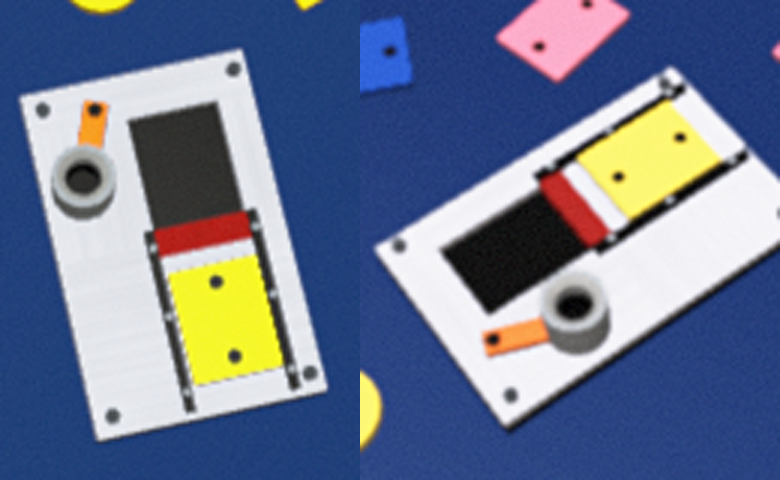

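Run:
```python
from h import *
np.set_printoptions(precision=4,suppress=True)
for n in('top','scene'):
    c=cam(n)
    # key bar & lip from colour
    hsv=cv2.cvtColor(c['pixels'],cv2.COLOR_RGB2HSV)
    red=(((hsv[...,0]<8)|(hsv[...,0]>172))&(hsv[...,1]>150)&(hsv[...,2]>80)).astype(np.uint8)
    yel=((hsv[...,0]>22)&(hsv[...,0]<35)&(hsv[...,1]>120)&(hsv[...,2]>150)).astype(np.uint8)
    for name,mk,z,at in(('lip',red,.022,[.581,-.099]),('plate',yel,.028,[.507,-.11]),('bar',red,.135,[.503,.286])):
        p=proj(c,[*at,z]);_,lab,st,ce=cv2.connectedComponentsWithStats(mk)
        i=min(range(1,len(ce)),key=lambda k:np.hypot(*(ce[k]-p))+(1e3 if st[k,4]<40 else 0))
        yy,xx=np.nonzero(lab==i);W=np.array([ray(c,q,z)[:2] for q in zip(xx,yy)],np.float32)
        r=cv2.minAreaRect(W);print(n,name,ce[i],W.mean(0),r,np.degrees(np.arctan2(*(cv2.boxPoints(r)[1]-cv2.boxPoints(r)[0])[::-1])))
    # jig outline
    m=finder.outline_of(n,'jig')[0]['pixels'].astype(np.uint8)
    ct=max(cv2.findContours(m,0,1)[0],key=cv2.contourArea)
    W=np.array([ray(c,q[0],.02)[:2] for q in ct],np.float32);r=cv2.minAreaRect(W);print(n,'jig',r,cv2.boxPoints(r).tolist())
    for k,z in(('clamp',.062),('key_grip',.129)):
        for m in finder.outline_of(n,k):print(k,m['conf'],m['extent'])
```

```text
top lip [377.1107 207.1893] [ 0.575  -0.1035] ((0.5750353336334229, -0.1036067008972168), (0.021295201033353806, 0.07449869066476822), 11.5985107421875) -78.40147
top plate [384.79   236.1788] [ 0.5045 -0.1182] ((0.5047188401222229, -0.11803363263607025), (0.08882147818803787, 0.06987319141626358), 11.462419509887695) -78.53755
top bar [200.1138 233.209 ] [0.4981 0.2854] ((0.4985523521900177, 0.285133957862854), (0.018502436578273773, 0.09804845601320267), 68.40155792236328) -21.598446
top jig ((0.5680835843086243, -0.07897348701953888), (0.28431710600852966, 0.1832343488931656), 11.36323356628418) [[0.4106605052947998, -0.01716146059334278], [0.4467628002166748, -0.196804016828537], [0.7255066633224487, -0.14078551530838013], [0.6894043684005737, 0.03885704278945923]]
clamp 0.86 [337.6, 182.6, 21.4, 39.2]
key_grip 0.85 [201.7, 233.4, 27.3, 44.0]
scene lip [270.4167 239.3292] [ 0.5785 -0.1039] ((0.578533411026001, -0.1044989600777626), (0.020770659670233727, 0.07396052032709122), 11.418978691101074) -78.58103
scene plate [295.5617 222.7803] [ 0.5085 -0.116 ] ((0.507301926612854, -0.11672984808683395), (0.08824875205755234, 0.07353765517473221), 11.110958099365234) -78.88908
scene bar [392.3503 359.6071] [0.5015 0.2878] ((0.5014730095863342, 0.28772681951522827), (0.01909262128174305, 0.09843509644269943), 68.3474349975586) -21.652575
scene jig ((0.5714337825775146, -0.07385997474193573), (0.28487715125083923, 0.1913166046142578), 11.030608177185059) [[0.41332411766052246, -0.00722220353782177], [0.4499293565750122, -0.19500425457954407], [0.7295434474945068, -0.14049774408340454], [0.6929382085800171, 0.04728430509567261]]
clamp 0.64 [262.2, 272.0, 41.6, 28.8]
key_grip 0.83 [390.6, 365.0, 55.2, 28.7]
```

```bash
python3 -m inch '[[[0,-37,-48,0,0,0,0],[0,-37,-48,0,0,0,0],[0,-37,-48,0,0,0,0],[0,-37,-48,0,0,0,0],[0,-37,-48,0,0,0,0],[0,-37,-48,0,0,0,0]]]'; python3 -m inch '[[[0,-37,-48,0,0,0,0],[0,-37,-48,0,0,0,0],[0,-37,-48,0,0,0,0],[0,-37,-48,0,0,0,0],[0,-37,-48,0,0,0,0],[0,-37,-48,0,0,0,0],[0,0,0,0,0,0,0]]]'; python3 -c "
from h import *
print(bot.get_obs()['q'])"
```

```text
time: 1.85
ee_pos: [0.2791, 0.1987, 0.2315]
tcp_rot: [180.0, 0.0, 166.0]
wrist_force: [1.3, 0.7, -0.1]
opening: 0.0003
grasp_force: 0.0
time: 2.72
ee_pos: [0.425, -0.1359, 0.2302]
tcp_rot: [-180.0, -0.1, 165.7]
wrist_force: [-0.0, 1.0, -0.7]
opening: 0.0003
grasp_force: 0.0
[-1.77250532e+01 -9.06957901e+00 -3.68075692e+00  9.54823072e+01
 -2.21995743e-02 -3.42162752e+00]
```

```bash
python3 -m inch '[[[0,0,0,30,0,0,-8.6],[0,0,0,40,0,0,-8.5],[0,0,0,50,0,0,-8.6],[0,3.6,1.2,50,0,0,0],[0,0,0,30,0,0,0],[0,0,0,4,0,0,0],[0,0,0,0,0,0,0]]]'
```

```text
time: 3.6
ee_pos: [0.4211, -0.1321, 0.0284]
tcp_rot: [-180.0, 0.1, -168.3]
wrist_force: [0.2, -0.8, 0.9]
opening: 0.0001
grasp_force: 0.0
```

Run:
```python
from h import *
a=cam('scene')['pixels'][130:330,220:400];b=cam('top')['pixels'][140:300,310:440]
o=[cv2.resize(x,(390,480),interpolation=cv2.INTER_CUBIC) for x in(a,b)]
cv2.imwrite('pics/c1.png',np.hstack(o)[:,:,::-1]);print(bot.get_obs()['ee_pos'])
```

```text
[ 0.42168186 -0.13245389  0.02902467]
```

View pics/c1.png

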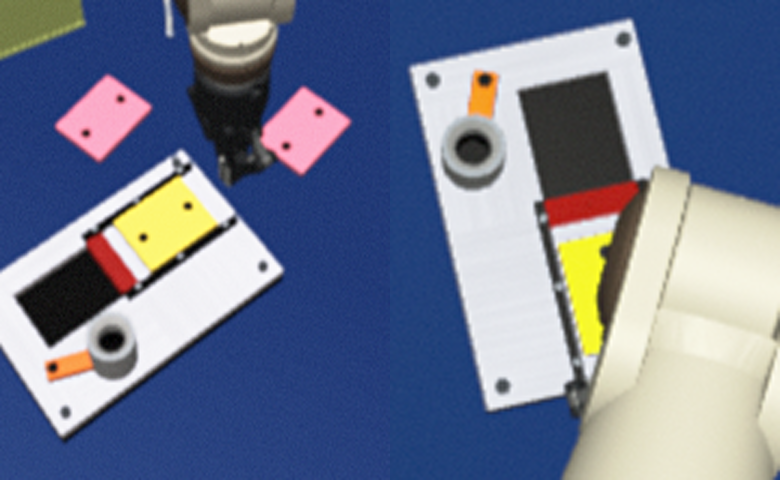

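```bash
python3 -m inch '[[[0,0,-3,3.8,0,0,0],[0,-10,0,0,0,0,0],[0,-12,0,0,0,0,0],[0,-12,0,0,0,0,0],[0,-12,0,0,0,0,0],[0,-12,0,0,0,0,0],[0,-12,0,0,0,0,0],[0,0,0,0,0,0,0]]]'; python3 -m inch '[[[0,-12,0,0,0,0,0],[0,-12,0,0,0,0,0],[0,-12,0,0,0,0,0],[0,-12,0,0,0,0,0],[0,0,0,0,0,0,0]]]'
python3 - <<'E'
from h import *
a=cam('scene')['pixels'][170:330,200:360]
cv2.imwrite('pics/c2.png',cv2.resize(a,(560,560),interpolation=cv2.INTER_CUBIC)[:,:,::-1]);o=bot.get_obs()
d=o['ee_pos']-np.array([.578,-.1038,0]);t=np.radians(11.4);print(d[0]*np.cos(t)+d[1]*np.sin(t),-d[0]*np.sin(t)+d[1]*np.cos(t),d[2])
E
```

```text
time: 4.7
ee_pos: [0.4908, -0.1209, 0.0234]
tcp_rot: [180.0, 0.0, -168.3]
wrist_force: [-0.2, 0.6, -0.6]
opening: 0.0
grasp_force: 0.0
time: 5.32
ee_pos: [0.5378, -0.1112, 0.0234]
tcp_rot: [180.0, 0.0, -168.3]
wrist_force: [-0.0, -0.4, -0.2]
opening: -0.0
grasp_force: 0.0
-0.04139025222163512 0.0006976167003988542 0.023371574576250016
```

View pics/c2.png

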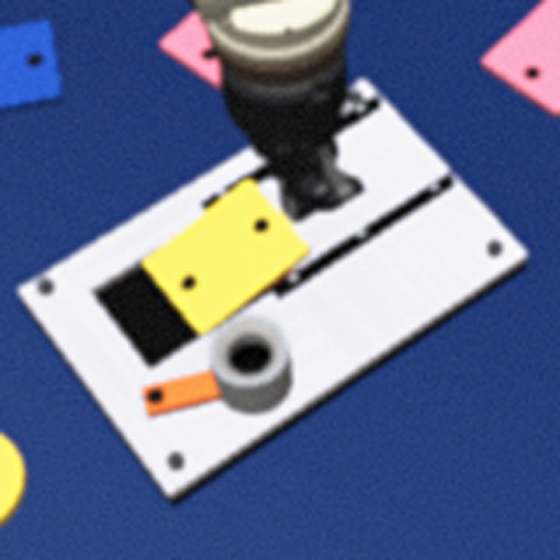

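```bash
python3 -m inch '[[[0,-6,0,-1.9,0,0,0],[0,-8,0,0,0,0,0],[0,-8,0,0,0,0,0],[0,-7,0,0,0,0,0],[0,-5,0,0,0,0,0],[0,-4,0,0,0,0,0],[0,0,0,0,0,0,0]]]'
cat > chk.py <<'E'
from h import *
c=cam('scene');o=bot.get_obs();t=np.radians(11.4)
def J(p):
    d=np.asarray(p)-np.array([.578,-.1038,0])[:len(p)];return d[0]*np.cos(t)+d[1]*np.sin(t),-d[0]*np.sin(t)+d[1]*np.cos(t)
print('tcp jig',J(o['ee_pos']),o['ee_pos'][2])
hsv=cv2.cvtColor(c['pixels'],cv2.COLOR_RGB2HSV);y=((hsv[...,0]>22)&(hsv[...,0]<35)&(hsv[...,1]>120)&(hsv[...,2]>150)).astype(np.uint8)
_,lab,st,ce=cv2.connectedComponentsWithStats(y);p=proj(c,[.634,-.0925,.02]);i=min(range(1,len(ce)),key=lambda k:np.hypot(*(ce[k]-p))+(1e3 if st[k,4]<300 else 0))
yy,xx=np.nonzero(lab==i);W=np.array([J(ray(c,q,.020)[:2]) for q in zip(xx,yy)],np.float32);print(W.min(0),W.max(0),cv2.minAreaRect(W))
a=c['pixels'][190:310,200:320];cv2.imwrite('pics/c3.png',cv2.resize(a,(600,600),interpolation=cv2.INTER_CUBIC)[:,:,::-1])
E
python3 chk.py
```

```text
time: 6.25
ee_pos: [0.5744, -0.1037, 0.0254]
tcp_rot: [180.0, 0.0, -168.3]
wrist_force: [0.5, -0.5, -0.2]
opening: 0.0
grasp_force: 0.0
tcp jig (np.float64(-0.0036845201355279766), np.float64(0.0007898286590230381)) 0.025426391694986165
[ 0.00352189 -0.04096683] [0.09857773 0.03540032] ((0.05132206529378891, -0.002068355679512024), (0.09552255272865295, 0.07473132014274597), 1.8701038360595703)
```

```bash
python3 -m inch '[[[0,-2,0,0,0,0,0],[0,-2,0,0,0,0,0],[0,-0.8,0,0,0,0,0],[0,0,0,0,0,0,0],[0,0,0,0,0,0,0]]]'; python3 chk.py
```

```text
time: 6.92
ee_pos: [0.5788, -0.1028, 0.0254]
tcp_rot: [-180.0, 0.0, -168.3]
wrist_force: [-0.1, -0.2, -0.2]
opening: -0.0005
grasp_force: 0.0
tcp jig (np.float64(0.0009359888000887429), np.float64(0.0008162128098912777)) 0.02542210228111035
[ 0.0087153  -0.03279664] [0.10010806 0.03652884] ((0.05444617569446564, 0.0019175224006175995), (0.06918036192655563, 0.09142991900444031), 89.78578186035156)
```

View pics/c3.png

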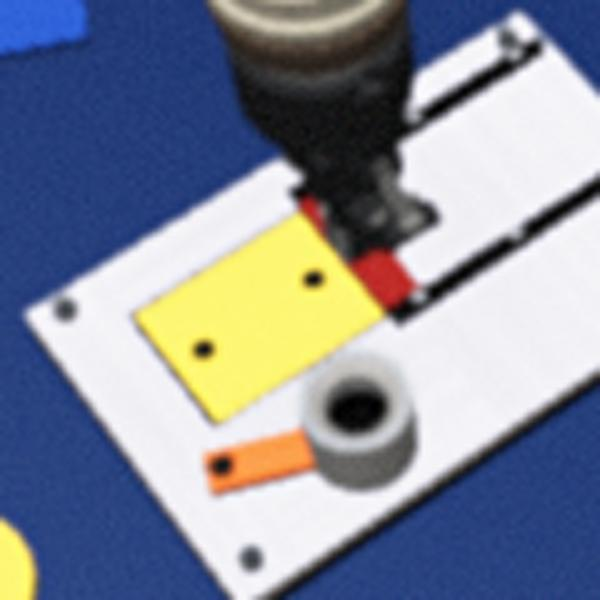

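```bash
python3 -m inch '[[[0,15,0,0,0,0,0],[0,0,0,-30,0,0,0],[0,0,0,-60,0,0,0],[30,0,0,-60,0,0,0],[60,0,0,-60,0,0,0],[100,-3,57,0,0,0,0],[100,-3,57,0,0,0,0],[100,-3,57,0,0,0,0]]]' ; python3 -m inch '[[[100,-2,57,0,0,0,0],[100,-2,57,0,0,0,0],[100,-2,57,0,0,0,0],[100,-2,55,0,0,0,0],[100,0,0,0,0,0,10.5],[100,0,0,0,0,0,10.5],[100,0,0,0,0,0,10.5],[100,0,0,0,0,0,1.8]]]'
python3 chk.py
python3 - <<'E'
from h import *
o=bot.get_obs();print(o['ee_pos'],o['tcp_rot'])
c=cam('wrist');save(c,'w1.png');R=np.asarray(c['R'])
hsv=cv2.cvtColor(c['pixels'],cv2.COLOR_RGB2HSV);m=(((hsv[...,0]<8)|(hsv[...,0]>172))&(hsv[...,1]>150)&(hsv[...,2]>80)).astype(np.uint8)
_,lab,st,ce=cv2.connectedComponentsWithStats(m);i=1+np.argmax(st[1:,4]);print(st[i],ce[i])
yy,xx=np.nonzero(lab==i);W=np.array([ray(c,q,.138)[:2] for q in zip(xx,yy)],np.float32);print(W.mean(0),cv2.minAreaRect(W))
E
```

```text
time: 7.98
ee_pos: [0.5371, 0.0645, 0.2355]
tcp_rot: [-180.0, 0.0, -168.4]
wrist_force: [0.5, 0.2, 0.3]
opening: 0.0851
grasp_force: 0.0
time: 8.98
ee_pos: [0.4999, 0.2858, 0.2354]
tcp_rot: [-180.0, -0.0, 158.3]
wrist_force: [0.5, -0.4, 0.1]
opening: 0.0852
grasp_force: 0.0
tcp jig (np.float64(0.0005844072036409326), np.float64(0.3974290946139018)) 0.2354446660869082
[ 0.00901723 -0.0325822 ] [0.10010806 0.03652884] ((0.05456274747848511, 0.001971360296010971), (0.06911347806453705, 0.0910835787653923), 89.99251556396484)
[0.5000181  0.2859038  0.23544467] [-1.79994525e+02 -5.02751821e-03  1.58387225e+02]
[ 307  160   29  157 2832] [320.51271186 248.96080508]
[0.504082  0.2849976] ((0.49944448471069336, 0.28737470507621765), (0.017071139067411423, 0.09860938042402267), 68.4983139038086)
```

View pics/w1.png

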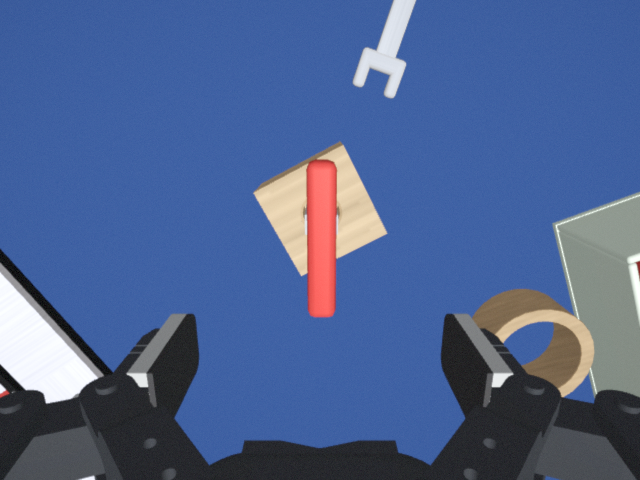

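```bash
python3 -m inch '[[[100,1,1,50,0,0,0],[100,0,0,50,0,0,0],[100,0,0,25.5,0,0,0],[0,0,0,0,0,0,0],[0,0,0,0,0,0,0],[0,0,0,0,0,0,0],[0,0,0,0,0,0,0],[0,0,0,0,0,0,0]]]' 80;  python3 -m inch '[[[0,0,0,0,0,0,0],[0,0,0,-10,0,0,0],[0,0,0,-40,0,0,0],[0,0,0,-50,0,0,0],[0,0,0,0,0,0,0]]]'
```

```text
time: 10.07
ee_pos: [0.5004, 0.2879, 0.1114]
tcp_rot: [179.9, 0.1, 158.4]
wrist_force: [-1.3, -0.3, 5.4]
opening: 0.0168
grasp_force: 78.7
time: 10.7
ee_pos: [0.501, 0.2884, 0.2143]
tcp_rot: [179.7, 0.2, 158.4]
wrist_force: [0.0, 0.9, -4.7]
opening: 0.0163
grasp_force: 79.5
```

Run:
```python
from h import *
ims=[]
for n in('top','scene'):
    c=cam(n);p=proj(c,[.6155,-.0116,.062]);g=cv2.cvtColor(c['pixels'],cv2.COLOR_RGB2GRAY)
    u,v=int(p[0]),int(p[1]);w=g[v-14:v+15,u-14:u+15]
    m=(cv2.resize(g[v-22:v+23,u-22:u+23],None,fx=4,fy=4,interpolation=cv2.INTER_CUBIC)<70).astype(np.uint8)
    _,lab,st,ce=cv2.connectedComponentsWithStats(m)
    for i in range(1,len(ce)):
        if st[i,4]>150:
            q=(ce[i]+.5)/4-.5+[u-22,v-22];yy,xx=np.nonzero(lab==i)
            W=np.array([ray(c,[(a+.5)/4-.5+u-22,(b+.5)/4-.5+v-22],.056)[:2] for a,b in zip(xx,yy)],np.float32)
            print(n,q,st[i,2:]/4,W.mean(0),cv2.minAreaRect(W))
    for z,r in((.062,.025),(.062,.0205),(.056,.0145)):pass
    a=cv2.resize(c['pixels'][v-25:v+26,u-25:u+26],(390,390),interpolation=cv2.INTER_CUBIC);s=390/51
    for z,r,col in((.062,.025,(255,0,0)),(.062,.0205,(0,255,0)),(.056,.0145,(255,255,0))):
        P=np.array([proj(c,[.6155+r*np.cos(t),-.0116+r*np.sin(t),z]) for t in np.linspace(0,6.28,60)])
        cv2.polylines(a,[(((P-[u-25,v-25])+.5)*s).astype(np.int32)],True,col,1)
    ims.append(a)
cv2.imwrite('pics/post.png',np.hstack(ims)[:,:,::-1])
```

```text
top [318.17317708 192.52041903] [  10.75   45.   1056.  ] [0.60421425 0.03297414] ((0.6199097037315369, 0.028867041692137718), (0.023955214768648148, 0.10670942068099976), 89.07793426513672)
top [337.24235049 188.85048679] [ 11.5   10.25 359.5 ] [ 0.61183393 -0.01091737] ((0.6119670867919922, -0.010765627026557922), (0.024669276550412178, 0.024342820048332214), 42.59892272949219)
scene [287.12787356 247.82471264] [ 5.5  3.5 43.5] [ 0.55947584 -0.04679104] ((0.5587599277496338, -0.04523365944623947), (0.008286140859127045, 0.011488713324069977), 63.70308303833008)
scene [280.08814103 251.17387821] [ 7.    4.75 78.  ] [ 0.57682866 -0.04587031] ((0.5761103630065918, -0.04625282064080238), (0.01310377661138773, 0.010244310833513737), 12.122807502746582)
scene [270.94484127 271.50654762] [ 11.5    8.75 315.  ] [ 0.61464304 -0.00856134] ((0.6146948933601379, -0.00831264816224575), (0.020465044304728508, 0.02418452501296997), 63.762691497802734)
scene [287.52909623 288.76414174] [ 11.25   7.75 192.25] [0.5994855  0.04427573] ((0.6012439131736755, 0.04044347256422043), (0.017362210899591446, 0.023018622770905495), 63.79296112060547)
```

View pics/post.png

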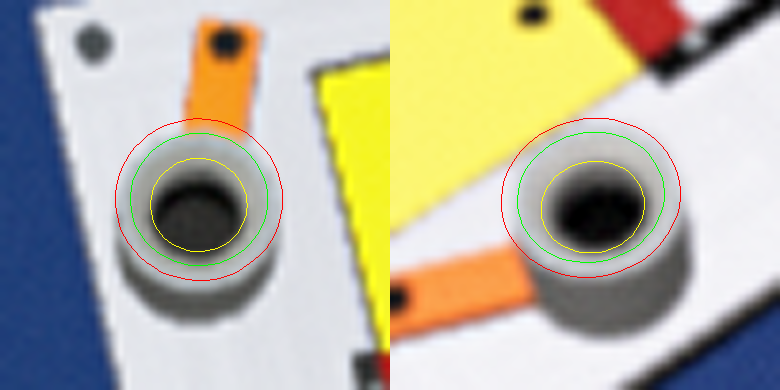

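```bash
python3 -m inch '[[[0,-25,-28,0,0,0,0],[0,-33,-36,0,0,0,0],[0,-34,-38,0,0,0,0],[0,-34,-38,0,0,0,0],[0,-34,-38,0,0,0,0],[0,-33,-36,0,0,0,0],[0,-21,-22,0,0,0,0],[0,0,0,0,0,0,0]]]'
python3 - <<'E'
from h import *
o=bot.get_obs();print(o['ee_pos'],o['tcp_rot'],o['torque'])
r=np.radians(o['tcp_rot'][2]);d=np.array([.6133,-.0100])-o['ee_pos'][:2]
print('tx,ty mm',1e3*(d@[np.cos(r),np.sin(r)]),1e3*(d@[np.sin(r),-np.cos(r)]))
ims=[]
for n in('top','scene'):
    c=cam(n);p=proj(c,[.6133,-.01,.1]);u,v=int(p[0]),int(p[1])
    ims.append(cv2.resize(c['pixels'][v-50:v+50,u-50:u+50],(390,390),interpolation=cv2.INTER_CUBIC))
cv2.imwrite('pics/hov.png',np.hstack(ims)[:,:,::-1])
E
```

```text
time: 11.8
ee_pos: [0.6115, -0.0126, 0.2071]
tcp_rot: [-179.9, -0.2, 158.2]
wrist_force: [-0.1, -0.2, -3.8]
opening: 0.0165
grasp_force: 79.5
[ 0.61151058 -0.01264248  0.20711104] [-179.90443924   -0.2094859   158.20701138] [-0.00031448  0.03175495  0.03023026]
tx,ty mm -0.6805032722924897 3.1179603233253084
```

View pics/hov.png

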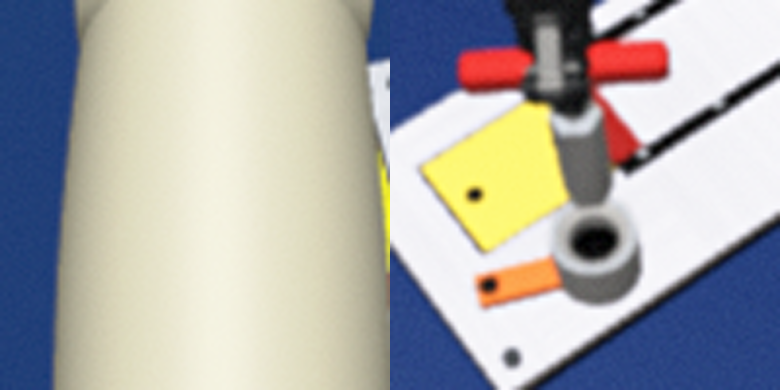

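```bash
python3 -m inch '[[[0,-0.7,3.1,10,0,0,0],[0,0,0,20,0,0,0],[0,0,0,10,0,0,0],[0,0,0,5,0,0,0],[0,0,0,3,0,0,0],[0,0,0,0,0,0,0]]]'
```

```text
time: 12.65
ee_pos: [0.6137, -0.0079, 0.1621]
tcp_rot: [180.0, 0.0, 158.4]
wrist_force: [0.1, -0.2, -3.6]
opening: 0.0165
grasp_force: 79.4
```

```bash
python3 -m inch '[[[0,0,0,2,0,0,0],[0,0,0,2,0,0,0],[0,0,0,2,0,0,0],[0,0,0,0,0,0,0]]]'
```

```text
time: 13.15
ee_pos: [0.6135, -0.008, 0.1556]
tcp_rot: [-180.0, -0.0, 158.4]
wrist_force: [-0.0, -0.2, -5.0]
opening: 0.0168
grasp_force: 79.4
```

```bash
python3 -m inch '[[[0,0,0,2,0,0,0],[0,0,0,2,0,0,0],[0,0,0,2,0,0,0],[0,0,0,0,0,0,0]]]';python3 -m inch '[[[0,0,0,2,0,0,0],[0,0,0,2,0,0,0],[0,0,0,2,0,0,0],[0,0,0,0,0,0,0]]]'
```

```text
time: 13.65
ee_pos: [0.6135, -0.008, 0.1496]
tcp_rot: [-180.0, -0.0, 158.4]
wrist_force: [0.3, -0.2, -4.8]
opening: 0.0166
grasp_force: 79.5
time: 14.15
ee_pos: [0.6136, -0.008, 0.1441]
tcp_rot: [180.0, 0.0, 158.4]
wrist_force: [-0.3, -1.0, -2.9]
opening: 0.0166
grasp_force: 79.8
```

```bash
python3 -m inch '[[[0,0,0,1.5,0,0,0],[0,0,0,1.5,0,0,0],[0,0,0,0,0,0,0]]]'; python3 -c "
from h import *
print(bot.get_obs()['torque'])
c=cam('scene');a=c['pixels'][190:310,220:320];cv2.imwrite('pics/ins.png',cv2.resize(a,(500,600),interpolation=cv2.INTER_CUBIC)[:,:,::-1])"
```

```text
time: 14.52
ee_pos: [0.6142, -0.0081, 0.1433]
tcp_rot: [179.9, 0.2, 158.4]
wrist_force: [-1.5, -1.8, 10.9]
opening: 0.0165
grasp_force: 81.6
[-0.33458442  0.71028111 -0.01972826]
```

```bash
for i in 1; do python3 -m inch '[[[0,0,0,0.5,0,0,-4],[0,0,0,0,0,0,-4],[0,0,0,0,0,0,0]]]'; python3 -m inch '[[[0,0,0,0,0,0,-4],[0,0,0,0,0,0,-4],[0,0,0,0,0,0,0]]]';  done; python3 -c "
from h import *
print(bot.get_obs()['torque'])"
```

```text
time: 14.95
ee_pos: [0.6142, -0.0085, 0.1424]
tcp_rot: [-180.0, 0.2, 166.4]
wrist_force: [-1.6, -3.0, 7.2]
opening: 0.0167
grasp_force: 81.2
time: 15.32
ee_pos: [0.6135, -0.0083, 0.1402]
tcp_rot: [-180.0, -0.0, 174.3]
wrist_force: [-0.0, -2.1, -3.2]
opening: 0.0168
grasp_force: 79.6
[-0.79948851 -0.03481807  0.03525293]
```

```bash
python3 -m inch '[[[0,0,0,1.5,0,0,0],[0,0,0,1.5,0,0,0],[0,0,0,1,0,0,0],[0,0,0,0,0,0,0]]]'
```

```text
time: 15.82
ee_pos: [0.6135, -0.0081, 0.1362]
tcp_rot: [-180.0, -0.0, 174.4]
wrist_force: [1.2, -4.2, -3.8]
opening: 0.0163
grasp_force: 79.6
```

```bash
python3 -m inch '[[[0,0,-0.8,2,0,0,0],[0,0,0,2,0,0,0],[0,0,0,2,0,0,0],[0,0,0,1.5,0,0,0],[0,0,0,0,0,0,0]]]'; python3 -m inch '[[[0,0,0,1,0,0,0],[0,0,0,1,0,0,0],[0,0,0,0,0,0,0]]]'
```

```text
time: 16.45
ee_pos: [0.6134, -0.0086, 0.1286]
tcp_rot: [180.0, -0.0, 174.4]
wrist_force: [0.5, -2.1, -5.0]
opening: 0.0169
grasp_force: 79.6
time: 16.82
ee_pos: [0.6137, -0.0087, 0.1274]
tcp_rot: [180.0, 0.0, 174.4]
wrist_force: [0.2, -1.4, 0.5]
opening: 0.0168
grasp_force: 80.2
```

```bash
python3 -m inch '[[[0,0,0,0,0,0,0],[0,0,0,0,0,0,5],[0,0,0,0,0,0,5],[0,0,0,0,0,0,5],[0,0,0,0,0,0,5],[0,0,0,0,0,0,5],[0,0,0,0,0,0,0]]]';  python3 -c "
from h import *
print(bot.get_obs()['torque'])"
```

```text
time: 17.7
ee_pos: [0.6138, -0.0088, 0.1274]
tcp_rot: [180.0, 0.1, 149.4]
wrist_force: [-1.8, -2.6, 3.4]
opening: 0.0163
grasp_force: 80.5
[-0.62675088  0.17394127 -0.00669499]
```

```bash
python3 -m inch '[[[0,0,0,0,0,0,5],[0,0,0,0,0,0,5],[0,0,0,0,0,0,5],[0,0,0,0,0,0,5],[0,0,0,0,0,0,5],[0,0,0,0,0,0,0]]]';  python3 -c "
from h import *
print(bot.get_obs()['torque'])
c=cam('scene');a=c['pixels'][190:310,200:320];cv2.imwrite('pics/t1.png',cv2.resize(a,(600,600),interpolation=cv2.INTER_CUBIC)[:,:,::-1])"
```

```text
time: 18.45
ee_pos: [0.6139, -0.0087, 0.1273]
tcp_rot: [179.9, 0.0, 124.5]
wrist_force: [0.8, -1.9, 2.7]
opening: 0.0168
grasp_force: 80.6
[-0.56661482 -0.25690811 -0.01514529]
```

View pics/t1.png

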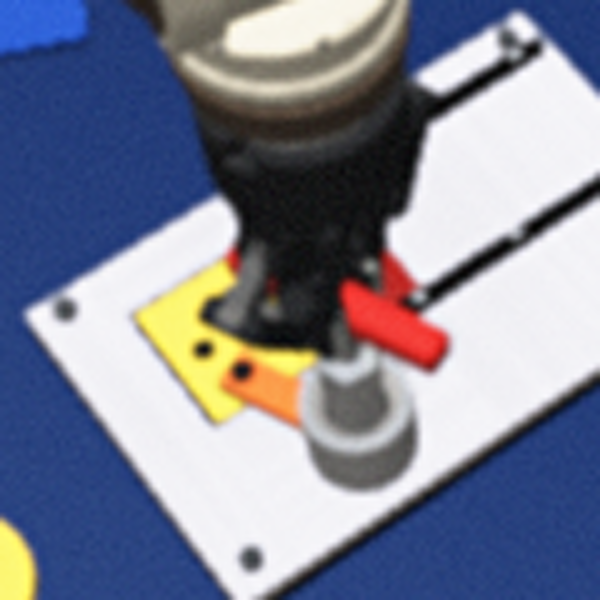

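The clamp arm (240,370) is already swinging over the plate, and the key is seated at (355,370). I'll keep turning.

```bash
python3 -m inch '[[[0,0,0,0,0,0,5],[0,0,0,0,0,0,5],[0,0,0,0,0,0,5],[0,0,0,0,0,0,4],[0,0,0,0,0,0,0]]]';  python3 -c "
from h import *
print(bot.get_obs()['torque'])"; python3 -m inch '[[[0,0,0,0,0,0,3],[0,0,0,0,0,0,3],[0,0,0,0,0,0,0]]]';  python3 -c "
from h import *
print(bot.get_obs()['torque'])"
```

```text
time: 19.12
ee_pos: [0.614, -0.0087, 0.1273]
tcp_rot: [179.9, 0.0, 105.5]
wrist_force: [2.0, -1.3, 3.8]
opening: 0.0168
grasp_force: 80.7
[-0.50818577 -0.62313434 -0.04924511]
time: 19.5
ee_pos: [0.614, -0.0087, 0.1273]
tcp_rot: [179.9, 0.0, 99.5]
wrist_force: [2.3, -2.2, 5.0]
opening: 0.0165
grasp_force: 80.8
[-0.62144046 -0.80641967  0.17557002]
```

```bash
for i in 1; do python3 -m inch '[[[0,0,0,0,0,0,2],[0,0,0,0,0,0,1],[0,0,0,0,0,0,0]]]';  python3 -c "
from h import *
print(bot.get_obs()['torque'])
c=cam('scene');a=c['pixels'][190:310,200:320];cv2.imwrite('pics/t2.png',cv2.resize(a,(600,600),interpolation=cv2.INTER_CUBIC)[:,:,::-1])"; done
```

```text
time: 19.88
ee_pos: [0.6139, -0.0087, 0.1273]
tcp_rot: [179.9, 0.0, 96.4]
wrist_force: [4.7, -2.8, 5.3]
opening: 0.0163
grasp_force: 81.2
[-0.71113015 -1.02420589  0.72757024]
```

View pics/t2.png

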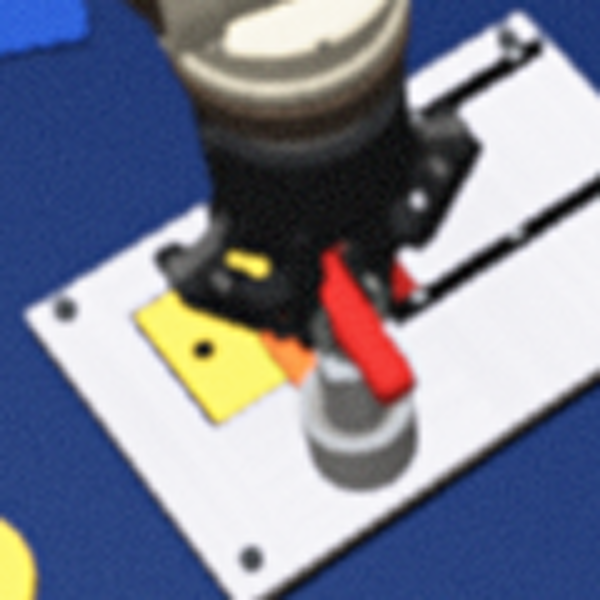

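```bash
python3 -m inch '[[[0,0,0,0,0,0,-2],[0,0,0,0,0,0,0],[60,0,0,0,0,0,0],[100,0,0,0,0,0,0],[100,0,0,0,0,0,0],[100,0,0,0,0,0,0],[100,0,0,0,0,0,0]]]'; python3 -m inch '[[[100,0,0,-20,0,0,0],[100,0,0,-50,0,0,0],[100,0,0,-50,0,0,0],[100,0,0,-30,0,0,0],[100,0,60,0,0,0,0],[100,0,60,0,0,0,0],[100,0,60,0,0,0,0],[100,0,0,0,0,0,0]]]'
python3 - <<'E'
from h import *
a=[]
for n in('scene','top'):
    c=cam(n);u,v=map(int,proj(c,[.62,-.03,.05]));a.append(cv2.resize(c['pixels'][v-55:v+55,u-55:u+55],(390,390),interpolation=cv2.INTER_CUBIC))
    for k,z in(('key_grip',.145),('plate_mid',.016),('post_mouth',.062)):
        for m in finder.mark_of(n,k)[:4]:print(n,k,ray(c,m['position'],z),m['conf'])
cv2.imwrite('pics/fin.png',np.hstack(a)[:,:,::-1])
E
python3 chk.py
```

```text
time: 20.8
ee_pos: [0.6134, -0.0087, 0.1268]
tcp_rot: [-180.0, -0.0, 98.4]
wrist_force: [0.7, 0.8, 0.1]
opening: 0.0857
grasp_force: 0.0
time: 21.8
ee_pos: [0.7557, 0.0126, 0.2682]
tcp_rot: [179.8, 0.0, 98.4]
wrist_force: [-0.2, -0.5, -0.8]
opening: 0.0854
grasp_force: 0.0
scene key_grip [ 0.61462993 -0.00646147  0.145     ] 0.71
scene plate_mid [ 0.32420974 -0.15530719  0.016     ] 0.94
scene plate_mid [ 0.50758429 -0.27655996  0.016     ] 0.86
scene plate_mid [ 0.68128148 -0.31924571  0.016     ] 0.73
scene plate_mid [ 0.62909614 -0.08472539  0.016     ] 0.66
scene post_mouth [ 0.61370191 -0.0129069   0.062     ] 0.59
top plate_mid [ 0.66911593 -0.32691885  0.016     ] 0.9
top plate_mid [ 0.49705603 -0.28444248  0.016     ] 0.84
top plate_mid [ 0.6304119  -0.08552428  0.016     ] 0.77
top plate_mid [ 0.31594362 -0.16724142  0.016     ] 0.72
tcp jig (np.float64(0.19381810441813924), np.float64(0.07903346936592895)) 0.27665882622674776
[ 0.03102277 -0.03255659] [0.10010806 0.03540032] ((0.06556536257266998, 0.0014216341078281403), (0.06795745342969894, 0.06908329576253891), 89.99781036376953)
```

View pics/fin.png

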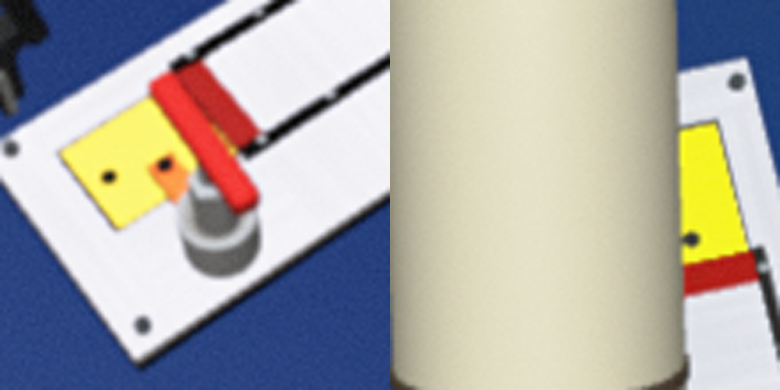

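```bash
python3 -c "
from workcell import bot
print(bot.job_done())"
```

```text
the job is handed in; nothing more can be done
None
```

I handed the job in after about 22 s of robot time. In the last pictures the plate lies flat in the pocket and the clamp arm is square over it, and the released key stands upright in the socket. The turn ended at a firm stop (0.73 N m). The hand-in returned no verdict.

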